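# Clear the bench scale and weigh the seed jar

### The job

Somebody left the steel seed shaker standing on the weighing plate of the bench scale. First lift it off and stand it upright in the blue tray; then take the white jar with the yellow lid and stand it upright in the middle of the weighing plate, leaving both there. Set them down gently; do not drop them.

Things in the scene. Friction and masses are not known exactly. Their poses are not given: they have to be found in the camera images.
- shaker_center (a point): Centre of the loose seed shaker: a plain steel cylinder with a domed, perforated aluminium top, 54 mm in diameter (55 mm at the rim of the top), 72 mm high; about 0.18 kg. This point is on its axis, half-way up (36 mm above its foot); z points from foot to top. It starts upright on the weighing plate.
- jar_yellow_center (a point): Centre of the loose jar to be weighed: a round white closed jar with a yellow lid and a yellow band, 56 mm in diameter (57 mm at the lid), 64 mm high; about 0.22 kg. This point is on its axis, half-way up (32 mm above its foot); z points up. It stands upright on the bench. Two like jars, one with red and one with green lid and band, stand near it, their axes at least 95 mm from its axis.
- plate (a point): Centre of the upper face of the scale's round, flat steel weighing plate (130 mm in diameter, no rim), 63 mm above the bench. The plate is rigid and does not sink. The scale is a white box fixed to the bench, 170 mm (its x) by 180 mm (its y) and 45 mm high, its middle 12 mm from this point along its own -x; the display is on its -x side; z points up.
- tray_floor (a point): Centre of the inner floor of the open blue plastic tray, fixed to the bench: 140 mm square outside, 132 mm inside, walls 4 mm thick, rim 20 mm above the bench; the floor is 4 mm above the bench. x and y run along its sides, z up. It is empty, and stands beside the scale. Nothing in the working area is higher than 140 mm above the bench (the shaker on the plate).
Things that resemble listed ones, but are neither listed nor needed, are in the scene too. Of the things like the part that bears shaker_center, leave any that is pink; of the rest the larger one is meant. What is shaped like the part that bears jar_yellow_center but purple is not meant.

How it is judged:
By the outcome, as a careful person would: the job done as asked, in the order asked, and still so for the second after the job is handed in, with the robot touching nothing.
It also fails if it takes over 61 s, if anything falls off the work surface, if the arm or the gripper's body presses on something with over 40 N, if the wrist force passes 120 N, or if a joint passes its speed limit or range.

### The arm

A 6-joint arm with a two-finger parallel gripper is mounted at the origin on the work surface. World frame = base frame: x ahead of the robot, y to its left, z up, the work surface at z = 0. Lengths are in mm, angles in rad, forces in N, time in s.
With the tool pointing down it reaches from about 275 to 775 mm from the base axis. Payload 14.6 kg.
Tool frame: the origin (TCP) lies between the finger pads; the fingertips stand 11 mm ahead of it and the grasp point (between the pads) lies 8 mm behind it (bot.finger_overhang is the distance from the TCP to the fingertips, in mm); z points along the fingers, y is the line along which they close (so a half turn about z gives the same grasp; the last joint's range is limited). The gripper opens to 85 mm and grips with 20 to 120 N. Pads are 22 mm wide; open, the fingers measure 114 mm over their backs; the gripper's body (76 mm by 85 mm) begins 54 mm behind the grasp point. The pads swing forward as they close: fully open they stand 13 mm farther back than shut.
Start: joints at [-1.326, 0.263, -0.048, 1.259, 0, 1.415], TCP at [204.342, -483.604, 217.178] pointing down, gripper open.
Joint ranges: [-2.65, 2.65], [-0.89, 1.7], [-1.18, 1.37], [-2.13, 2.11], [-1.35, 1.29], [-3.14, 3.14]. Speed limits (rad/s): [1.89, 1.89, 2.57, 2.79, 3.14, 3.14].

### API

Orientations are given as a unit quaternion [x, y, z, w].
In Python, from cell import bot gives the robot as it stands. Calls block until the motion is done:
- bot.move_ptp(position, orientation): joint-space move of the TCP to a pose.
- bot.move_straight(position, orientation=None, rate=150): straight line of the TCP; orientation=None keeps the orientation; rate is the mean speed in mm/s.
- bot.move_j(angles): joint-space move.
- bot.grip(opening): finger opening in mm; the grip force is fixed at half the most; returns when the fingers have stopped.
- bot.wait(seconds).
- bot.inverse_kinematics(position, orientation): joint angles nearest the present ones, or None.
- bot.get_obs(): the state.
- bot.camera(name): name is "side" or "top"; returns a dict with "frame" (480x640x3 uint8, red, green, blue), "depth" (480x640 float32, mm along the optical axis (not along the pixel's ray), 0 where there is no reading), "intrinsics" (3x3 intrinsics, pixels), "pose" (4x4, takes a point from camera to world coordinates). Camera axes: x right, y down, z forward; pixel columns grow to the right and rows downward; lengths in mm; the calibration is good to about 2 mm. A picture is of the moment at which its call begins.
A pose or a line that the arm cannot do raises bot.Unreachable and nothing moves.
- bot.hand_in(): hands the job in; it is judged then, once.
Trained networks look in a picture, given as the dict that the camera call returned (one of the last four; its "shot" number tells which), for a name from the list of things; names that differ only in an ending like _2 or _b are one class to them, and where a whole thing is asked for, a point or a joint stands for the part that bears it (a point fixed in the world has none). Each returns a list of dicts, best first, with "p" (0 to 1); they miss things now and then, are a little off and sometimes report something else, mostly with a low value. They report only what shows in the picture. A call takes as long as a camera call. They do not tell look-alikes from the thing itself.
- bot.cut_out(query, picture): "pixels" (480x640 bool, what is visible of it) and "bbox" ([left, top, right, bottom] in pixels, round what is visible of it).
The state is a dict: "time": time; "q": joint angles; "qd": joint speeds; "effort": joint torques, N m; "position": TCP position; "tool_rot": TCP orientation; "force": force on the tool from outside, world axes, zero at the start; "torque": the same for the moment, N m; "width": finger opening in mm; "gripper_force": force on a finger pad.
Only numpy, scipy, OpenCV 4.12 (cv2) and the standard library are available. Lean on these libraries where they do the work, as an engineer would, in place of code of your own. Each camera call takes 0.05 s, during which the arm holds its last target. There are 200 camera calls.

## Working session

There is one attempt and no reset: what is moved stays moved. The work goes in short steps, each a Python script; the robot and the scene stay as the last script left them, time stands still between calls to the robot, and variables do not carry over. Pictures are saved under pics/ and viewed, at most 10 in all, crops included, and the job is handed in when it is done.

```bash
mkdir -p pics
cat > h.py <<'E'
import numpy as np, cv2
from cell import bot
def pts(c,mask):
    v,u=np.nonzero(mask&(c["depth"]>0)); d=c["depth"][v,u]
    K=c["intrinsics"]; P=np.stack([(u-K[0,2])*d/K[0,0],(v-K[1,2])*d/K[1,1],d],1)
    return P@c["pose"][:3,:3].T+c["pose"][:3,3]
def save(c,n): cv2.imwrite(f"pics/{n}.png",c["frame"][:,:,::-1])
E
python3 - <<'E'
from h import *
for n in("top","side"):
    c=bot.camera(n); save(c,n+"1"); print(n,c["pose"][:3,3].round())
    for q in("shaker_center","jar_yellow_center","plate","tray_floor"):
        for r in bot.cut_out(q,c):
            P=pts(c,r["pixels"]); col=np.median(c["frame"][r["pixels"]],0)
            print(q,round(r["p"],2),r["bbox"],col,np.percentile(P,[2,50,98],axis=0).round().tolist() if len(P) else None)
o=bot.get_obs(); print(o["time"],o["tool_rot"],o["position"])
E
```

```text
top [ 364.    5. 1296.]
shaker_center 0.76 [363.2, 226.4, 379.3, 241.1] [127.  111.5 100. ] [[603.0, -155.0, 14.0], [617.0, -136.0, 46.0], [637.0, -121.0, 54.0]]
shaker_center 0.75 [423.3, 223.7, 451.0, 248.9] [127. 114. 104.] [[572.0, -319.0, 72.0], [594.0, -290.0, 128.0], [621.0, -270.0, 137.0]]
shaker_center 0.57 [434.6, 176.0, 463.5, 199.8] [134.  65.  69.] [[726.0, -376.0, 3.0], [745.0, -343.0, 63.0], [776.0, -323.0, 74.0]]
jar_yellow_center 0.93 [164.4, 307.6, 194.6, 331.7] [83. 41. 85.] [[368.0, 344.0, 9.0], [395.0, 365.0, 63.0], [420.0, 397.0, 68.0]]
jar_yellow_center 0.64 [165.0, 266.8, 193.5, 289.7] [156. 140.  37.] [[476.0, 346.0, 16.0], [500.0, 366.0, 62.0], [525.0, 397.0, 67.0]]
plate 0.89 [393.9, 206.8, 474.5, 283.8] [140. 129. 110.] [[499.0, -389.0, 22.0], [575.0, -286.0, 46.0], [678.0, -205.0, 67.0]]
tray_floor 0.7 [279.2, 210.7, 343.7, 272.1] [ 44.  64. 117.] [[526.0, -47.0, -2.0], [600.0, 25.0, 4.0], [673.0, 98.0, 22.0]]
side [ 369. -849.  891.]
shaker_center 0.98 [454.3, 384.4, 489.4, 433.7] [132.  75.  78.] [[726.0, -376.0, 2.0], [744.0, -361.0, 60.0], [778.0, -32
[... 219 characters left out ...]
603.0, -157.0, 4.0], [618.0, -150.0, 39.0], [636.0, -128.0, 52.0]]
jar_yellow_center 0.89 [194.0, 162.2, 218.6, 199.3] [53. 28. 58.] [[370.0, 344.0, 2.0], [396.0, 355.0, 48.0], [422.0, 396.0, 67.0]]
jar_yellow_center 0.67 [244.0, 157.0, 269.5, 192.5] [103.  94.  44.] [[476.0, 345.0, 3.0], [501.0, 357.0, 48.0], [529.0, 401.0, 67.0]]
plate 0.65 [299.2, 344.4, 440.5, 474.3] [149. 140. 126.] [[499.0, -399.0, 19.0], [571.0, -336.0, 46.0], [677.0, -219.0, 66.0]]
tray_floor 0.66 [281.1, 242.0, 375.2, 311.2] [ 36.  74. 138.] [[524.0, -53.0, 1.0], [600.0, 28.0, 6.0], [675.0, 104.0, 22.0]]
0.5 [ 9.80093006e-01  1.98538909e-01  7.85090525e-06 -1.79210811e-05] [ 204.33111755 -483.60795085  217.15514573]
```

View pics/top1.png

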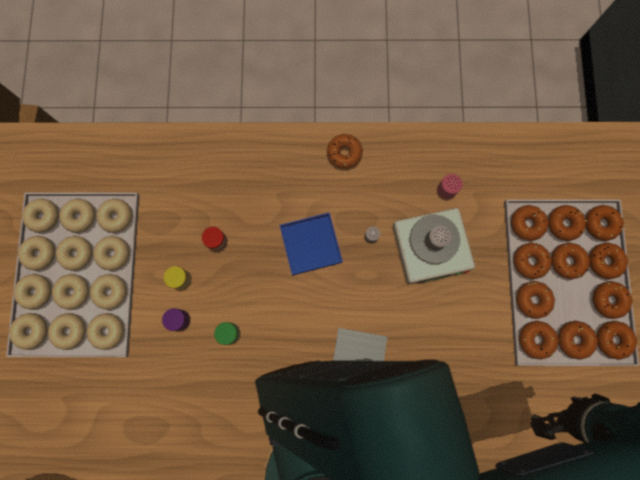

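Run:
```python
import cv2,numpy as np
t=cv2.imread("pics/top1.png");s=cv2.imread("pics/side1.png")
a=cv2.resize(s[300:480,290:530],(800,600),interpolation=2)
b=cv2.resize(t[200:350,110:230],(480,600),interpolation=2)
cv2.imwrite("pics/crop1.png",cv2.resize(np.hstack([a,b]),(800,375)))
```

```text
(no output)
```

View pics/crop1.png

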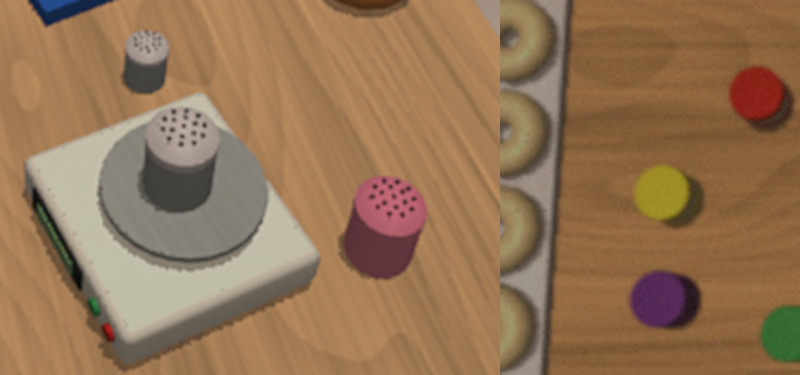

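The look-alikes are easy to separate:
- **Shakers:** the steel one at top (437,237) stands on the plate and is the larger steel one. The small one at (372,234) is too small and the one at (451,185) is pink, so neither is meant.
- **Jars:** yellow is at (176,278). The others are purple (175,320), red (213,238) and green (226,334).

Next I fit exact centres.

```bash
cat >> h.py <<'E'
def near(c,xy,r,z0,z1):
    P=pts(c,np.ones((480,640),bool)); return P[(np.hypot(*(P[:,:2]-xy).T)<r)&(P[:,2]>z0)&(P[:,2]<z1)]
def circ(P):
    (x,y),r=cv2.minEnclosingCircle(P[:,:2].astype(np.float32)); return np.round([x,y,r,*np.median(P[:,:2],axis=0)],1)
def down(a): return [np.cos(a/2),np.sin(a/2),0,0]
E
python3 - <<'E'
from h import *
for n in("top","side"):
    c=bot.camera(n)
    P=near(c,[596,-295],50,122,150); print("shaker",circ(P),np.percentile(P[:,2],95))
    P=near(c,[500,370],50,56,80); print("jar",circ(P),np.percentile(P[:,2],95))
    P=near(c,[590,-295],85,57,70); print("plate",circ(P),np.median(P[:,2]))
    P=near(c,[600,25],110,12,30); print("tray",cv2.minAreaRect(P[:,:2].astype(np.float32)),np.median(P[:,2]))
for p in([596,-295,250],[600,25,250],[500,370,250]):
    for a in (0,.4,-.4): print(p,a,np.round(bot.inverse_kinematics(p,down(a)),2))
print(bot.get_obs()["time"])
E
```

```text
shaker [ 598.3 -296.4   27.4  597.3 -295. ] 135.51703110062516
jar [502.2 373.6  28.7 501.7 373.1] 67.08428664935748
plate [ 603.6 -297.    65.4  598.3 -289. ] 62.9321212490604
tray ((599.40185546875, 25.37818145751953), (141.35943603515625, 139.3817901611328), 14.448552131652832) 19.273649932437934
shaker [ 599.1 -296.    28.5  595.9 -301.9] 136.26509736670474
jar [503.9 374.   31.2 502.8 369.3] 67.75270389642503
plate [ 602.9 -297.    65.6  594.  -317.3] 63.72298664195483
tray ((600.3743896484375, 25.634323120117188), (143.87745666503906, 148.2213897705078), 14.484129905700684) 18.7484647955651
[596, -295, 250] 0 [-0.58  0.52  0.45  1.5   0.    2.56]
[596, -295, 250] 0.4 [-0.58  0.52  0.45  1.5   0.    2.16]
[596, -295, 250] -0.4 [-0.58  0.52  0.45  1.5   0.    2.96]
[600, 25, 250] 0 [-0.09  0.39  0.23  1.41  0.    3.05]
[600, 25, 250] 0.4 [-0.09  0.39  0.23  1.41  0.    2.65]
[600, 25, 250] -0.4 [-0.09  0.39  0.23  1.41  0.   -2.84]
[500, 370, 250] 0 [ 0.51  0.43  0.3   1.44  0.   -2.64]
[500, 370, 250] 0.4 [ 0.51  0.43  0.3   1.44  0.   -3.04]
[500, 370, 250] -0.4 [ 0.51  0.43  0.3   1.44  0.   -2.24]
0.6
```

Run:
```python
from h import *
q=down(.4); x,y=598.5,-296
bot.move_ptp([x,y,200],q)
bot.move_straight([x,y,97],rate=120)
bot.grip(45); o=bot.get_obs(); print(o["width"],o["gripper_force"],o["position"],o["force"])
bot.move_straight([x,y,190],rate=120)
o=bot.get_obs(); print(o["time"],o["width"],o["gripper_force"],o["force"])
bot.move_ptp([600,25.5,150],q)
c=bot.camera("side"); save(c,"s2")
P=near(c,[600,25],45,40,230); print(np.percentile(P[:,2],[1,99])); print(bot.get_obs()["time"],bot.get_obs()["width"])
```

```text
51.599019291780095 61.31995644886047 [ 598.82918558 -296.10474462   98.1813238 ] [-2.23768421  2.03808826  8.59661928]
4.575 51.83181662952608 62.76495804078877 [-0.35100953  0.72496935 -1.13241027]
[118.09732681 225.85280627]
5.8583 52.21993077839019
```

View pics/s2.png

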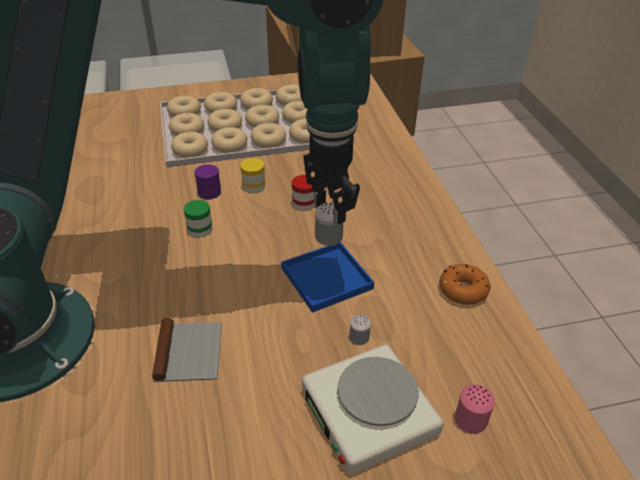

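The shaker is held upright above the tray, with its foot at about z 118. I'll lower it slowly and feel for contact.

```bash
cat >> h.py <<'E'
def lower(x,y,z0,zmin,step=1.5,th=4):
    bot.move_straight([x,y,z0],rate=100); bot.wait(.1); f0=bot.get_obs()["force"][2]; z=z0
    while z>zmin:
        z-=step; bot.move_straight([x,y,z],rate=30); f=bot.get_obs()["force"][2]-f0
        if f>th: break
    o=bot.get_obs(); print("down at",z,f,o["position"],o["width"],o["time"])
E
python3 - <<'E'
from h import *
c=bot.camera("side"); P=near(c,[600,25],45,40,230); print(np.percentile(P[:,2],[1,99]),bot.get_obs()["width"])
lower(600,25.5,45,33)
bot.wait(.2); bot.grip(85); bot.wait(.2)
bot.move_straight([600,25.5,140],rate=150)
c=bot.camera("side"); save(c,"s3")
P=near(c,[600,25],60,60,85); print(circ(P),np.percentile(P[:,2],95))
o=bot.get_obs();print(o["time"],o["width"])
E
```

```text
[118.47362925 226.38330705] 51.83133460356612
down at 39.0 5.9746970979341985 [600.22685123  25.49399994  39.26773857] 51.59838381335435 8.2083
[600.   24.9  27.9 598.3  16.4] 77.24963289238761
9.9167 85.05288936820952
```

View pics/s3.png

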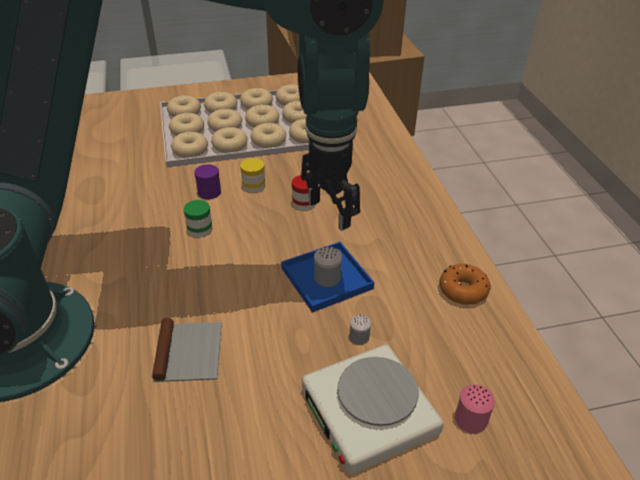

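The shaker stands upright in the tray at (600,25), top at z 77, pixel (328,268). Now the jar.

Run:
```python
from h import *
c=bot.camera("side"); P=near(c,[603,-297],85,57,70); print("plate",circ(P),P[:,2].mean())
q=down(np.pi); x,y=502.5,373.5
bot.move_straight([600,25.5,190],rate=150)
bot.move_ptp([x,y,150],q)
bot.move_straight([x,y,28],rate=120)
bot.grip(45); o=bot.get_obs(); print(o["width"],o["gripper_force"],o["position"],o["force"])
bot.move_straight([x,y,200],rate=150)
bot.move_ptp([603,-297,200],q)
c=bot.camera("side"); save(c,"s4"); P=near(c,[603,-297],45,100,270); print(np.percentile(P[:,2],[1,99]))
o=bot.get_obs(); print(o["time"],o["width"],o["gripper_force"],o["force"])
```

```text
plate [ 604.1 -297.3   66.6  601.9 -301.2] 63.69382602973954
54.81276431801559 62.760629653930664 [502.84095889 373.83592185  29.01547387] [-2.98823253  0.17025966  8.36401066]
[173.88947371 267.36660001]
17.6333 55.139116468227066 63.734586238861084 [-0.03253284 -0.30412588 -2.58584665]
```

View pics/s4.png

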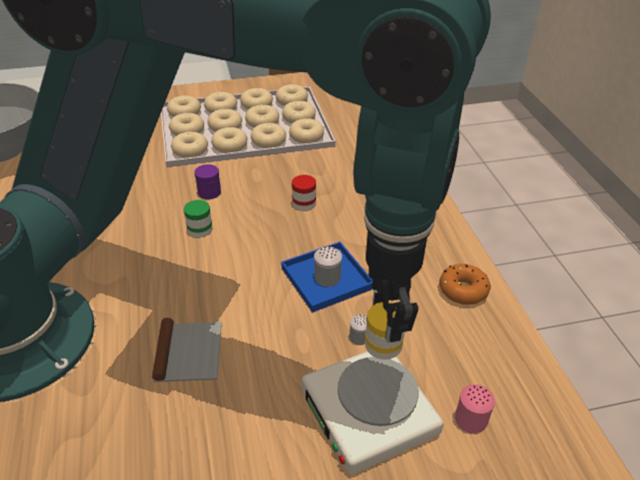

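The yellow jar is held upright above the plate at pixel (384,330), with its foot at about z 173. Contact should come at TCP z of about 91.

Run:
```python
from h import *
lower(603.3,-297.1,97,86)
bot.wait(.2); bot.grip(85); bot.wait(.2)
bot.move_straight([603.3,-297.1,190],rate=150)
bot.move_ptp([450,-200,250],down(np.pi))
for n in ("top","side"):
    c=bot.camera(n); save(c,n+"5")
    P=near(c,[603,-297],60,115,140); print(n,len(P),len(P) and circ(P),len(P) and np.percentile(P[:,2],95))
    P=near(c,[603,-297],85,57,69); print("plate",circ(P))
print(bot.get_obs()["time"])
```

```text
down at 91.0 11.62319936292264 [ 603.46919381 -297.16031689   92.03843158] 55.15727415798642 19.9167
top 171 [ 606.7 -293.6   27.   611.4 -284.3] 129.8999908829137
plate [ 606.1 -293.1   64.6  619.6 -265. ]
side 1024 [ 604.4 -298.3   29.5  602.1 -302.4] 129.82410567356283
plate [ 602.4 -296.7   65.6  587.2 -318.1]
22.4167
```

View pics/side5.png

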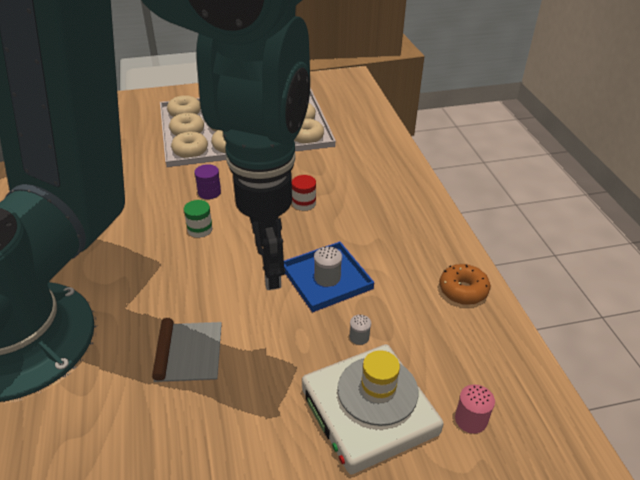

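The jar stands upright in the middle of the plate at pixel (380,375). The shaker stands in the tray at (328,266), and the arm is clear of both.

```bash
python3 -c "
from cell import bot
print(bot.hand_in())"
```

```text
the job is handed in; nothing more can be done
None
```

The job is handed in at about 22 s: the steel shaker stands upright in the blue tray, and the yellow-lidded jar stands upright in the middle of the weighing plate, within about 2 mm of its centre by the side camera.

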